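# Lock a heat sink into the test fixture

## Task

Lock the finned heat sink into its fixture: press the loose steel wedge straight down until the heat sink is hard against the end stop and the wedge stays jammed by itself. Then turn the black cap on top of the clamp clockwise (seen from above) until its slip clutch clicks, which leaves the pad pressing on the heat sink, and let go; leave the other things on the table where they are.

Things in the scene. Friction and masses are not known exactly. Their poses are not given: they have to be found in the camera images.
- fixture: Fixed aluminium fixture: base plate 170 (x) by 290 (y) by 12 mm; origin at the centre of its underside, on the table, z up. End stop face at y = +95 mm; leaning wedge wall and two cheeks at y = -42 to -99 mm, 88 mm high. Clamp arm over the heat sink at y = -12 to +72, top 114 mm high, on two rods at x = +64 (tops at 126). Clamp axis vertical at x = 0, y = +30 mm.
- wedge_head (a point): Centre of the flat top of the loose steel wedge (top 40 mm along fixture x, 25 along y; tip 8 thick; 120 long; 0.2 kg), standing tip down in the slot between leaning wall and heat sink. Top starts 155 to 167 mm above the table, locks at about 144. z up. Slides down at 5 to 15 N, pushing the heat sink, then goes tight: press with 20 to 25 N to lock it; friction then holds it.
- heatsink_top (a point): Centre of the flat top of the loose heat sink (64 by 130 by 56 mm, long side along fixture y, 0.55 kg) on the base plate, top 68 mm above the table. It starts 2 to 3 mm short of the end stop; against the stop its centre is at +30 mm in the fixture's y.
- cap_grip (a point): Point on the axis of the black ribbed clutch cap, half-way up, 160 mm above the table: the place to grip. Upright cylinder, 42 mm diameter, 36 high (142 to 178 mm above the table) on a 28 mm steel thimble. Grip it at any yaw; it stays at its height and turns without end, so let go, grip afresh and turn on.
- thimble (a joint): Angle (rad) of the steel thimble under the cap; grows clockwise seen from above. Goes round with the cap and drives the pad down 3.5 mm per rad; starts between 0.6 and 1.6; the pad meets the heat sink at about 3.0, where it stops. Torque to turn about 0.09 N m.
- cap (a joint): Slip of the cap on the thimble (rad), 0 at the start; grows when the cap is turned clockwise while the thimble is stopped and the clutch slips (0.16 N m). One click is 0.5 rad of slip; more does no harm. The thread is self-locking: the pad stays pressed when the cap is let go.
- end_stop: The upright aluminium block at the fixture's +y end, 90 by 24 by 58 mm, part of the fixture; origin at the centre of its underside, at fixture y = +107 mm, z = +12 mm. The heat sink must end up pressed against its inner face (fixture y = +95 mm).
Mind the look-alikes: they are no part of the job. What is shaped like the part that bears wedge_head but pink or turquoise is not meant.

How it is judged:
On the way, in this order (a step that is already met when the one before it is completed fails the run):
1. the wedge, with the fingers off it, is jammed and holds the heat sink against the end stop (y of heatsink_top in the frame of fixture above 0.0286 m and contact force between end_stop and heatsink above 3 N and contact force between the fingers and wedge below 0.2 N), for 0.2 s.
2. the clutch has clicked with the pad pressing on the heat sink (value of joint cap above 0.45 rad and contact force between spindle and heatsink above 6 N), for 0.2 s.
At the end, for the whole second after the job is handed in: The heat sink's centre is over 28.6 mm in the fixture's y and the wedge by itself keeps it pressed on the end stop with over 3 N; the clutch has slipped over 0.45 rad (one click), the pad still presses on the heat sink with over 6 N; heat sink and wedge are at rest (all of step 2 and y of heatsink_top in the frame of fixture above 0.0286 m and contact force between end_stop and heatsink above 3 N and linear speed of each of heatsink, wedge below 0.01 m/s); the robot touches nothing.
It fails at once if a bystander was pushed more than 20 mm (distance of any of brick_near, wrench, brick_far, flat_bar, big_nut from where it was at the start of the episode above 0.02 m).
It also fails if it takes over 67 s, if anything falls off the work surface, if the arm or the gripper's body presses on something with over 40 N, if the wrist force passes 120 N, or if a joint passes its speed limit or range.

## Robot

A 6-joint arm with a two-finger parallel gripper is mounted at the origin on the work surface. World frame = base frame: x ahead of the robot, y to its left, z up, the work surface at z = 0. Lengths are in m, angles in rad, forces in N, time in s.
With the tool pointing down it reaches from about 0.325 to 0.75 m from the base axis. Payload 7.6 kg.
Tool frame: the origin (TCP) lies on the centre line of the jaws, within the pads' length; the fingertips stand 11 mm ahead of it and the grasp point (between the pads) lies 8 mm behind it; z points along the fingers, y is the direction in which the jaws open and shut (so a half turn about z gives the same grasp; the last joint's range is limited). The gripper opens to 85 mm and grips with 20 to 120 N. Pads are 22 mm wide; open, the fingers measure 114 mm over their backs; the gripper's body (76 mm by 85 mm) begins 54 mm behind the grasp point. The pads swing forward as they close: fully open they stand 13 mm farther back than shut.
Start: joints at [1.038, 0.052, 1.401, -0, 1.689, -0.07], TCP at [0.234, 0.47, 0.242] pointing down, gripper open.
Joint ranges: [-2.9, 2.9], [-0.91, 2.17], [0.12, 2.37], [-1.06, 4.2], [0.26, 2.73], [-2.93, 2.93]. Speed limits (rad/s): [2.57, 2.57, 3.01, 3.14, 3.14, 3.14].

## Interface

Orientations are given as a unit quaternion [w, x, y, z].
In Python, from rig import robot gives the robot as it stands. Calls block until the motion is done:
- robot.reach(position, orientation): joint-space move of the TCP to a pose.
- robot.line_to(position, attitude=None, vel=0.15): straight line of the TCP; attitude=None keeps the orientation; vel is the mean speed in m/s.
- robot.move_joints(angles): joint-space move.
- robot.gripper_to(opening, squeeze=None): opening from 0.0 (shut) to 1.0 (fully open); squeeze is the grip in N (None keeps the last); returns when the fingers have stopped.
- robot.sleep(seconds).
- robot.solve_ik(position, orientation): joint angles nearest the present ones, or None.
- robot.get_image(name): name is "side" or "top" or "wrist"; returns a dict with "pixels" (400x640x3 uint8, red, green, blue), "depth" (400x640 float32, m along the optical axis (not along the pixel's ray), 0 where there is no reading), "K" (3x3 intrinsics, pixels), "R" (3x3) and "t" (3): a world point X has camera coordinates R X + t. Camera axes: x right, y down, z forward; pixel columns grow to the right and rows downward; lengths in m; the calibration is good to about 2 mm. A picture is of the moment at which its call begins.
A pose or a line that the arm cannot do raises robot.IKError and nothing moves.
- robot.finish_job(): hands the job in, once; it reports no verdict.
Readings, each from a call of its own:
- robot.get_time_s(): time.
- robot.get_q(): joint angles.
- robot.get_dq(): joint speeds.
- robot.get_joint_torque(): joint torques, N m.
- robot.get_ee_pos(): TCP position.
- robot.get_ee_rot(): TCP orientation.
- robot.get_contact_force(): force on the tool from outside, world axes, zero at the start.
- robot.get_torque(): the same for the moment, N m.
- robot.get_opening(): opening from 0.0 (shut) to 1.0 (fully open).
Only numpy, scipy, OpenCV 4.12 (cv2) and the standard library are available. Lean on these libraries where they do the work, as an engineer would, in place of code of your own. Each camera call takes 0.05 s, during which the arm holds its last target.

## Working session

There is one attempt and no reset: what is moved stays moved. The work goes in short steps, each a Python script; the robot and the scene stay as the last script left them, time stands still between calls to the robot, and variables do not carry over. Pictures are saved under pics/ and viewed, and the job is handed in when it is done.

```bash
ls; mkdir -p pics; python3 - <<'E'
from rig import robot
import cv2,numpy as np,pickle
d={}
for n in ["side","top","wrist"]:
    im=robot.get_image(n); d[n]=im
    cv2.imwrite(f"pics/a_{n}.png",im["pixels"][:,:,::-1])
    print(n,im["K"].round(1).tolist(),im["R"].round(3).tolist(),im["t"].round(3).tolist())
pickle.dump(d,open("d0.pkl","wb"))
print(robot.get_time_s())
E
```

```text
pics
side [[366.7, 0.0, 321.6], [0.0, 366.7, 192.6], [0.0, 0.0, 1.0]] [[-0.996, -0.088, -0.019], [-0.029, 0.515, -0.857], [0.085, -0.853, -0.515]] [0.5, 0.127, 0.697]
top [[426.4, 0.0, 313.6], [0.0, 426.4, 205.2], [0.0, 0.0, 1.0]] [[-0.01, -1.0, -0.029], [-0.982, 0.016, -0.188], [0.188, 0.027, -0.982]] [0.019, 0.502, 0.741]
wrist [[310.9, 0.0, 319.1], [0.0, 310.9, 200.8], [0.0, 0.0, 1.0]] [[0.446, 0.895, -0.002], [0.854, -0.425, 0.3], [0.268, -0.136, -0.954]] [-0.525, -0.039, 0.379]
0.15
```

View pics/a_side.png

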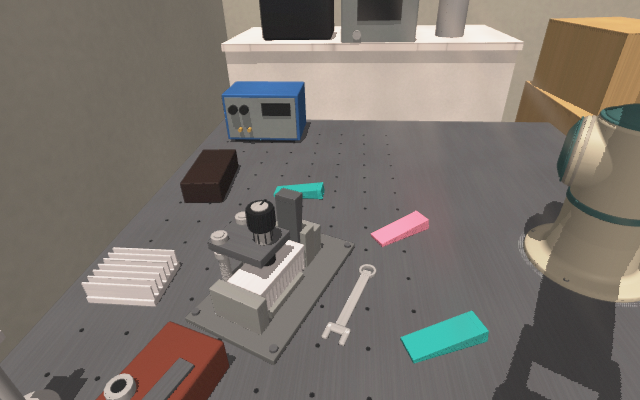

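View pics/a_top.png

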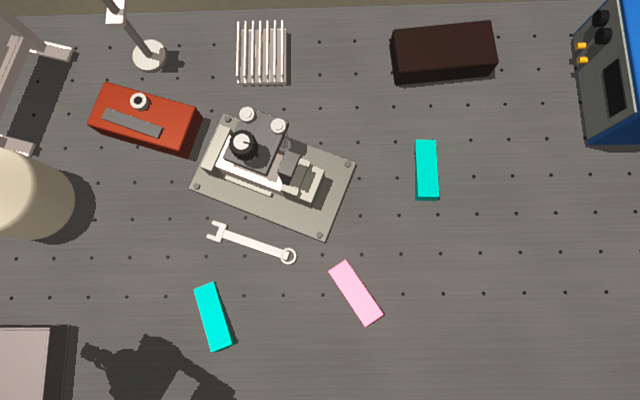

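View pics/a_wrist.png

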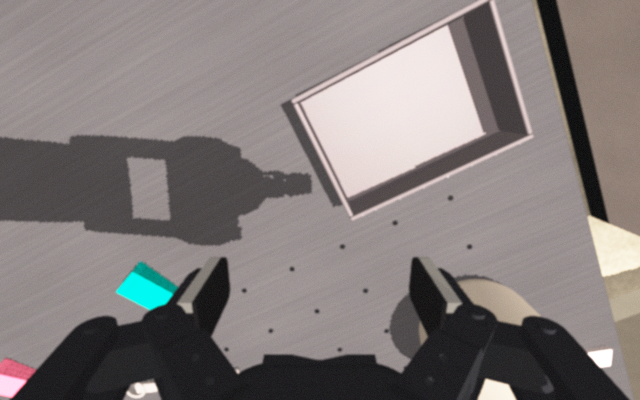

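Side view: the fixture is at about (275,265), the dark cap at (260,215) and the grey wedge at (289,210). Top view: the cap is at (243,144), the grey wedge at (292,163) and the end stop at (213,148).

Things that could be taken for the wedge, in the top view: turquoise (427,169), turquoise (213,316), pink (355,293), and the steel one in the fixture slot (292,163). I choose the steel one. For the cap, the look-alikes are the rod tops (247,114) and (279,125), and the nut on the red block (139,101). Next is a close crop to check.

```bash
cat > h.py <<'E'
import numpy as np,cv2
def ray_plane(im,u,v,z):
    K,R,t=im["K"],im["R"],im["t"]
    d=R.T@np.linalg.inv(K)@np.array([u,v,1.]); c=-R.T@t
    return c+d*(z-c[2])/d[2]
def pt(im,u,v):
    K,R,t=im["K"],im["R"],im["t"]
    z=im["depth"][int(round(v)),int(round(u))]
    return R.T@(np.linalg.inv(K)@np.array([u,v,1.])*z-t)
def cloud(im):
    K,R,t=im["K"],im["R"],im["t"]
    v,u=np.mgrid[0:400,0:640]; z=im["depth"]
    P=np.stack([(u-K[0,2])/K[0,0]*z,(v-K[1,2])/K[1,1]*z,z],-1)
    return (P-t)@R
def proj(im,X):
    c=im["R"]@np.array(X)+im["t"]; p=im["K"]@c; return p[:2]/p[2]
E
python3 - <<'E'
import pickle,cv2,numpy as np
from h import *
d=pickle.load(open("d0.pkl","rb"))
im=d["top"]; a=im["pixels"][85:255,170:370,::-1]; cv2.imwrite("pics/b_top.png",cv2.resize(a,None,fx=4,fy=3.5,interpolation=2)[:600])
s=d["side"]["pixels"][170:360,180:370,::-1]; cv2.imwrite("pics/b_side.png",cv2.resize(s,None,fx=3.1,fy=3.1,interpolation=2))
P=cloud(im)
for z in [(.150,.172),(.174,.182),(.121,.131),(.108,.118),(.064,.074),(.008,.017)]:
    m=(im["depth"]>0)&(P[...,2]>z[0])&(P[...,2]<z[1]); m[:85]=0;m[255:]=0;m[:,:170]=0;m[:,370:]=0
    n,l,st,c=cv2.connectedComponentsWithStats(m.astype(np.uint8))
    for i in range(1,n):
        if st[i,4]>25: print(z,st[i].tolist(),c[i].round(1),P[l==i].mean(0).round(4), cv2.minAreaRect(P[l==i][:,:2].astype(np.float32)))
E
```

```text
(0.15, 0.172) [232, 141, 26, 20, 128] [247.7 153.7] [0.5676 0.1153 0.1607] ((0.570812463760376, 0.11702760308980942), (0.019521920010447502, 0.043623391538858414), 28.41618537902832)
(0.15, 0.172) [277, 150, 23, 28, 399] [288.3 163.8] [0.5503 0.0495 0.1576] ((0.5510679483413696, 0.04992890730500221), (0.025597119703888893, 0.04015984758734703), 67.90655517578125)
(0.174, 0.182) [229, 130, 26, 26, 508] [241.4 142.3] [0.5812 0.1225 0.1779] ((0.5816502571105957, 0.12282425165176392), (0.04030389338731766, 0.04061249643564224), 25.885234832763672)
(0.121, 0.131) [239, 107, 15, 15, 162] [246.3 113.9] [0.6519 0.1259 0.1241] ((0.6519905924797058, 0.12623728811740875), (0.025729933753609657, 0.025077542290091515), 63.63829803466797)
(0.121, 0.131) [271, 119, 15, 14, 166] [277.9 125.5] [0.6293 0.0705 0.124 ] ((0.6296531558036804, 0.07045803964138031), (0.024686027318239212, 0.02525215968489647), 89.02720642089844)
(0.108, 0.118) [222, 108, 67, 68, 1676] [258.5 142.2] [0.6037 0.1056 0.1132] ((0.6086527705192566, 0.11213995516300201), (0.085480697453022, 0.10434109717607498), 67.64622497558594)
[... 214 characters left out ...]
9, 589] [310.1 183.8] [0.5374 0.0175 0.0712] ((0.5395344495773315, 0.02068149298429489), (0.036867693066596985, 0.06723061203956604), 67.28372955322266)
(0.008, 0.017) [188, 114, 168, 129, 5933] [283.8 191.3] [0.5385 0.0714 0.0115] ((0.5703580379486084, 0.09522760659456253), (0.2899719178676605, 0.1701643019914627), 67.70706176757812)
(0.008, 0.017) [181, 128, 18, 31, 67] [190.8 144. ] [0.6381 0.2583 0.0123] ((0.6394394040107727, 0.2577979862689972), (0.011412539519369602, 0.06686678528785706), 63.86172103881836)
(0.008, 0.017) [277, 150, 8, 6, 26] [280.7 152.7] [0.6165 0.0776 0.0114] ((0.6165009140968323, 0.07755307853221893), (0.014328285120427608, 0.006191689055413008), 70.70625305175781)
```

View pics/b_top.png

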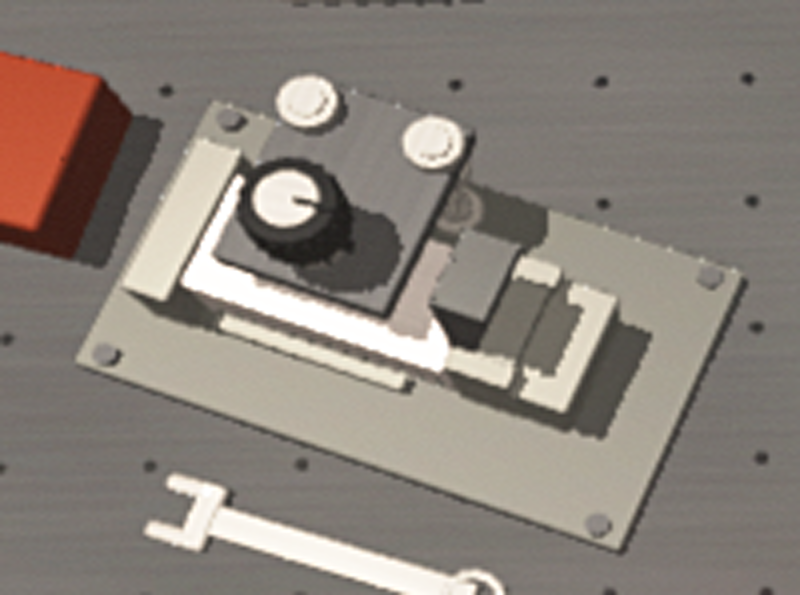

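View pics/b_side.png

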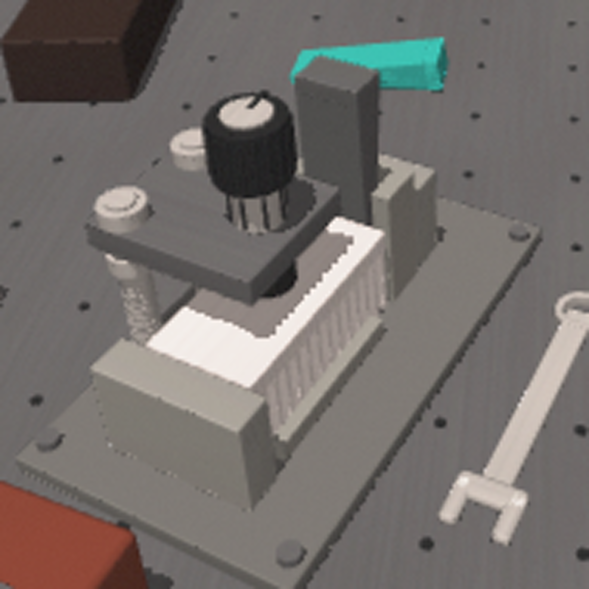

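The crops confirm the choice: the steel wedge stands in the slot behind the heat sink (side crop (335,130)), and the ribbed black cap stands on the clamp arm (side crop (248,145)).

The plate fit gives the fixture at (0.570,0.095) with its y axis at 67.7°.
- **Cap:** measured (0.5816,0.1228), predicted (0.5818,0.1230).
- **Rods:** they come out at x = +64 mm, as given.
- **Wedge:** its top is about 25.6×40 mm at z ≈ 0.158, with fixture y = -49 mm and x ≈ 0.

These agree with the description. Next is planning the poses.

```bash
cat >> h.py <<'E'
from scipy.spatial.transform import Rotation as Ro
A=np.deg2rad(67.7)
fy=np.array([np.cos(A),np.sin(A),0]); fx=np.array([np.sin(A),-np.cos(A),0])
WEDGE=np.array([.5511,.0499,.158]); CAP=np.array([.5817,.1229,.160])
def quat(yaw): # jaw direction (tool y) at world yaw, tool down
    y=np.array([np.cos(yaw),np.sin(yaw),0]); z=np.array([0,0,-1.]); x=np.cross(y,z)
    q=Ro.from_matrix(np.stack([x,y,z],1)).as_quat(); return [q[3],q[0],q[1],q[2]]
E
python3 - <<'E'
from rig import robot
from h import *
print(robot.get_ee_rot(),robot.get_opening(),robot.get_contact_force())
for yaw in np.deg2rad(np.arange(-180,180,30)):
    r=[]
    for p in ([*WEDGE[:2],.30],[*CAP[:2],.168],[*CAP[:2],.26]):
        try:q=robot.solve_ik(p,quat(yaw))
        except Exception as e:q=None
        r.append(None if q is None else np.round(q,2).tolist())
    print(round(np.rad2deg(yaw)),r)
for yaw in (A,A+np.pi,A-np.pi/2,A+np.pi/2):
    print(yaw,robot.solve_ik([*WEDGE[:2],.155],quat(yaw)))
E
```

```text
[-1.71170322e-04  2.29362432e-01  9.73340926e-01 -5.35292079e-04] 1.000397431013492 [0.945568   0.04102485 0.05411046]
-180 [None, None, None]
-150 [[0.02, 0.13, 1.21, -0.0, 1.81, 2.64], [0.15, 0.28, 1.29, -0.0, 1.57, 2.76], [0.15, 0.25, 1.15, -0.0, 1.74, 2.76]]
-120 [[0.02, 0.13, 1.21, -0.0, 1.81, 2.12], [0.15, 0.28, 1.29, -0.0, 1.57, 2.24], [0.15, 0.25, 1.15, -0.0, 1.74, 2.24]]
-90 [[0.02, 0.13, 1.21, -0.0, 1.81, 1.59], [0.15, 0.28, 1.29, -0.0, 1.57, 1.72], [0.15, 0.25, 1.15, -0.0, 1.74, 1.72]]
-60 [[0.02, 0.13, 1.21, -0.0, 1.81, 1.07], [0.15, 0.28, 1.29, -0.0, 1.57, 1.19], [0.15, 0.25, 1.15, -0.0, 1.74, 1.19]]
-30 [[0.02, 0.13, 1.21, -0.0, 1.81, 0.55], [0.15, 0.28, 1.29, -0.0, 1.57, 0.67], [0.15, 0.25, 1.15, -0.0, 1.74, 0.67]]
0 [[0.02, 0.13, 1.21, -0.0, 1.81, 0.02], [0.15, 0.28, 1.29, -0.0, 1.57, 0.15], [0.15, 0.25, 1.15, -0.0, 1.74, 0.15]]
30 [[0.02, 0.13, 1.21, -0.0, 1.81, -0.5], [0.15, 0.28, 1.29, -0.0, 1.57, -0.38], [0.15, 0.25, 1.15, -0.0, 1.74, -0.38]]
60 [[0.02, 0.13, 1.21, -0.0, 1.81, -1.02], [0.15, 0.28, 1.29, -0.0, 1.57, -0.9], [0.15, 0.25, 1.15, -0.0, 1.74, -0.9]]
90 [[0.02, 0.13, 1.21, -0.0, 1.81, -1.55], [0.15, 0.28, 1.29, -0.0, 1.57, -1.42], [0.15, 0.25, 1.15, -0.0, 1.74, -1.42]]
120 [[0.02, 0.13, 1.21, -0.0, 1.81, -2.07], [0.15, 0.28, 1.29, -0.0, 1.57, -1.95], [0.15, 0.25, 1.15, -0.0, 1.74, -1.95]]
150 [[0.02, 0.13, 1.21, -0.0, 1.81, -2.59], [0.15, 0.28, 1.29, -0.0, 1.57, -2.47], [0.15, 0.25, 1.15, -0.0, 1.74, -2.47]]
1.181587903600161 [ 2.35662245e-02  1.75170509e-01  1.44283841e+00 -4.44089210e-16
  1.52358373e+00 -1.15802168e+00]
4.323180557189954 [ 2.35662245e-02  1.75170509e-01  1.44283841e+00 -4.44089210e-16
  1.52358373e+00  1.98357097e+00]
-0.3892084231947355 [ 2.35662245e-02  1.75170509e-01  1.44283841e+00 -4.44089210e-16
  1.52358373e+00  4.12774648e-01]
2.752384230395058 [ 2.35662245e-02  1.75170509e-01  1.44283841e+00 -4.44089210e-16
  1.52358373e+00 -2.72881801e+00]
```

```bash
python3 - <<'E'
from rig import robot
from h import *
import pickle
Q=quat(A-np.pi/2)
robot.line_to([.234,.47,.30])
robot.reach([*WEDGE[:2],.30],Q)
robot.gripper_to(0.0,30)
robot.line_to([*WEDGE[:2],.20],vel=.12)
robot.sleep(.2)
print(robot.get_ee_pos(),robot.get_opening(),robot.get_contact_force(),robot.get_time_s())
d={n:robot.get_image(n) for n in("side","top","wrist")}
pickle.dump(d,open("d1.pkl","wb"))
s=d["side"]["pixels"][120:320,180:380,::-1]
t=d["top"]["pixels"][70:250,190:370,::-1]
cv2.imwrite("pics/c_st.png",np.hstack([cv2.resize(s,(400,400)),cv2.resize(t,(400,400))]))
cv2.imwrite("pics/c_w.png",d["wrist"]["pixels"][:,:,::-1])
E
```

```text
[0.5514093  0.04991616 0.20081601] 0.005332155232910505 [-0.90359818  0.00286854 -1.0255301 ] 4.5417
```

View pics/c_st.png

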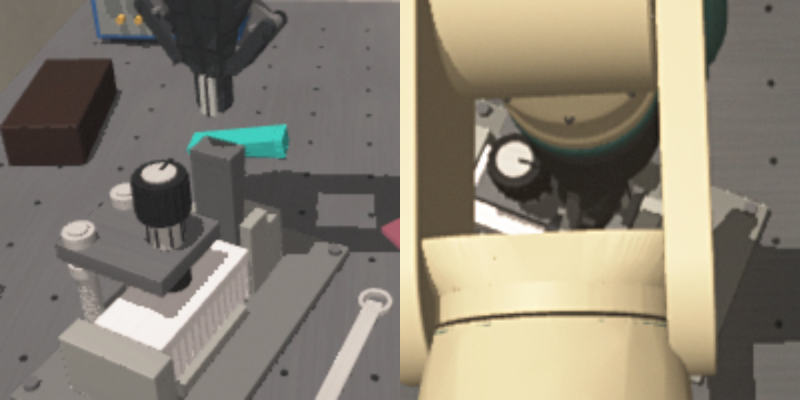

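View pics/c_w.png

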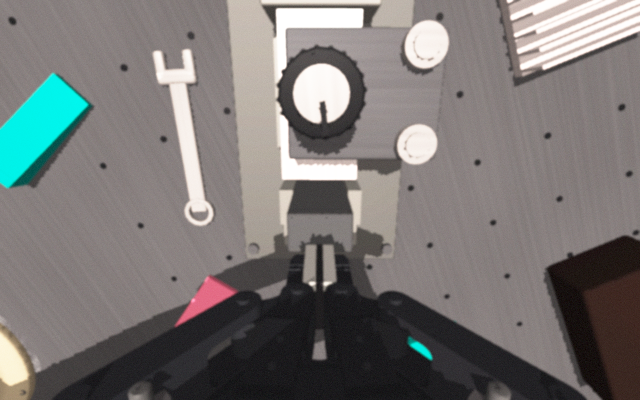

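The side view shows closed tips above the wedge. In the wrist view the wedge head (320,230) is in line with the fingers (319,270). Now I press down under force control.

```bash
python3 - <<'E'
from rig import robot
from h import *
robot.line_to([*WEDGE[:2],.176],vel=.06)
robot.sleep(.15)
b=np.mean([robot.get_contact_force()for _ in range(5)],0); print("base",b,robot.get_time_s())
z=.176; log=[]
while z>.150:
    z-=.001
    robot.line_to([*WEDGE[:2],z],vel=.02)
    f=robot.get_contact_force()-b
    log.append((round(z,4),round(robot.get_ee_pos()[2],4),round(f[2],1)))
    if f[2]>17: break
print(log,robot.get_time_s(),robot.get_torque())
E
```

```text
base [ 0.17003469 -0.56659199 -0.13989505] 5.3917
[(0.175, np.float64(0.1751), np.float64(0.7)), (0.174, np.float64(0.1739), np.float64(0.9)), (0.173, np.float64(0.1729), np.float64(0.3)), (0.172, np.float64(0.1719), np.float64(0.2)), (0.171, np.float64(0.1709), np.float64(-0.4)), (0.17, np.float64(0.1699), np.float64(-0.4)), (0.169, np.float64(0.1692), np.float64(2.2)), (0.168, np.float64(0.1685), np.float64(3.8)), (0.167, np.float64(0.1673), np.float64(6.1)), (0.166, np.float64(0.1663), np.float64(5.0)), (0.165, np.float64(0.1653), np.float64(4.5)), (0.164, np.float64(0.1643), np.float64(5.2)), (0.163, np.float64(0.1634), np.float64(5.4)), (0.162, np.float64(0.1625), np.float64(5.2)), (0.161, np.float64(0.1615), np.float64(6.2)), (0.16, np.float64(0.1606), np.float64(6.4)), (0.159, np.float64(0.1597), np.float64(6.0)), (0.158, np.float64(0.1588), np.float64(7.3)), (0.157, np.float64(0.1582), np.float64(7.7)), (0.156, np.float64(0.1575), np.float64(8.4)), (0.155, np.float64(0.1569), np.float64(10.9)), (0.154, np.float64(0.1563), np.float64(12.1)), (0.153, np.float64(0.156), np.float64(14.1)), (0.152, np.float64(0.1558), np.float64(18.2))] 11.3917 [ 1.02031875  0.04941839 -0.01756124]
```

```bash
python3 - <<'E'
from rig import robot
from h import *
b=-.14
z=.152; log=[]
while z>.146:
    z-=.0005
    robot.line_to([*WEDGE[:2],z],vel=.02)
    robot.sleep(.05)
    f=robot.get_contact_force()[2]-b
    log.append((round(z,4),round(float(robot.get_ee_pos()[2]),4),round(float(f),1)))
    if f>23.2: break
robot.sleep(.4)
print(log,robot.get_contact_force(),robot.get_ee_pos())
robot.line_to([*WEDGE[:2],.20],vel=.04)
robot.line_to([*WEDGE[:2],.28],vel=.15)
robot.sleep(.3)
im=robot.get_image("side");tp=robot.get_image("wrist")
import pickle;pickle.dump({"side":im,"wrist":tp},open("d2.pkl","wb"))
P=cloud(im)
s=im["pixels"][170:330,180:380,::-1]
cv2.imwrite("pics/d_side.png",cv2.resize(s,(750,600)))
cv2.imwrite("pics/d_wrist.png",tp["pixels"][:,:,::-1])
print(robot.get_time_s(),robot.get_contact_force())
E
```

```text
[(0.1515, 0.1559, 21.9), (0.151, 0.1558, 24.0)] [-2.59020086  6.19831549 22.2383934 ] [0.55287783 0.05110383 0.15578796]
14.85 [-0.5333416  -0.17193951 -0.40109186]
```

View pics/d_side.png

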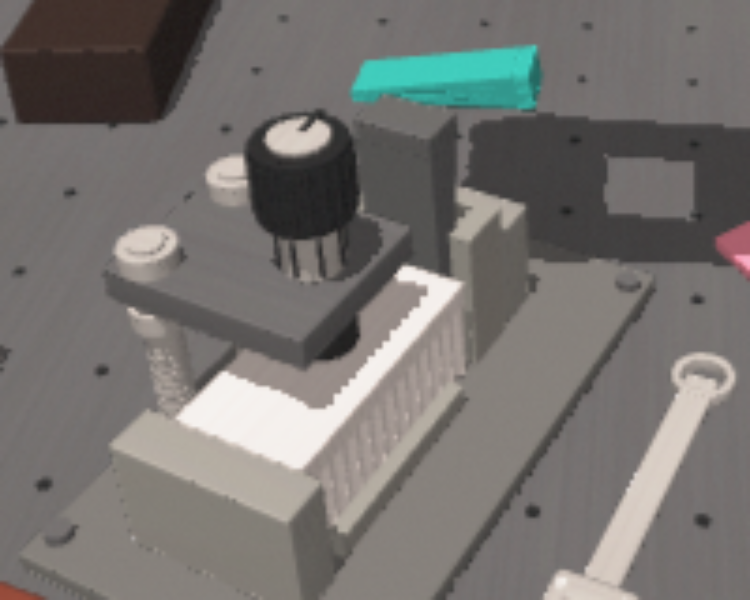

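View pics/d_wrist.png

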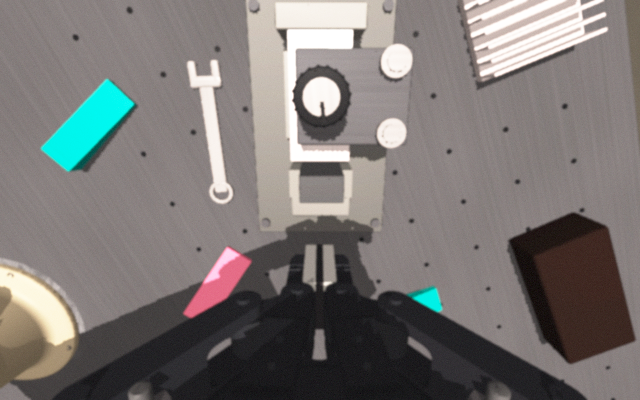

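The wedge went down about 14 mm and the heat sink's near edge now touches the stop (side crop (310,470)). I'll check the height, then move to the cap.

```bash
python3 - <<'E'
import pickle
from h import *
C=np.array([.5704,.0952,0])
for f in ("d0.pkl","d2.pkl"):
    d=pickle.load(open(f,"rb"));
    for n in ("side","wrist","top"):
        if n not in d or (f=="d0.pkl" and n=="wrist"): continue
        im=d[n];P=cloud(im);L=P-C; X=L@fx;Y=L@fy;ok=im["depth"]>0
        m=ok&(abs(X)<.022)&(Y>-.07)&(Y<-.03)&(P[...,2]>.13)
        m2=m&(P[...,2]>P[...,2][m].max()-.006)
        h=ok&(abs(X)<.028)&(abs(P[...,2]-.068)<.004)&(Y<.0945)&(Y>-.05)
        print(f,n,"wedge z",np.median(P[...,2][m2]),m2.sum(),"Y",Y[m2].min(),Y[m2].max(),"hs Y",np.percentile(Y[h],[.5,99.5]),h.sum())
E
python3 - <<'E'
from rig import robot
from h import *
Q=quat(np.deg2rad(150))
robot.gripper_to(1.0)
robot.reach([*CAP[:2],.28],Q)
robot.line_to([*CAP[:2],.21],vel=.12)
robot.sleep(.2)
im=robot.get_image("side");w=robot.get_image("wrist")
cv2.imwrite("pics/e_side.png",cv2.resize(im["pixels"][120:320,180:380,::-1],(600,600)))
cv2.imwrite("pics/e_wrist.png",w["pixels"][:,:,::-1])
print(robot.get_time_s(),robot.get_ee_pos(),robot.get_q().round(3))
E
```

```text
d0.pkl side wedge z 0.15941786458788862 239 Y -0.062013496365949175 -0.03523480003341764 hs Y [-0.04169063  0.09347382] 1281
d0.pkl top wedge z 0.157953687800845 373 Y -0.06192382313323531 -0.036450105194070236 hs Y [-0.03575914  0.09329202] 679
d2.pkl side wedge z 0.38994798976706896 99 Y -0.041353289080352754 -0.03562411184407131 hs Y [-0.04107921  0.09358722] 1253
d2.pkl wrist wedge z 0.3572789915134738 1377 Y -0.037181131533612265 -0.03000338806661815 hs Y [-0.03921106  0.09440954] 1902
19.1083 [0.58190083 0.12295013 0.21063801] [ 0.146  0.259  1.234 -0.     1.647 -2.472]
```

View pics/e_side.png

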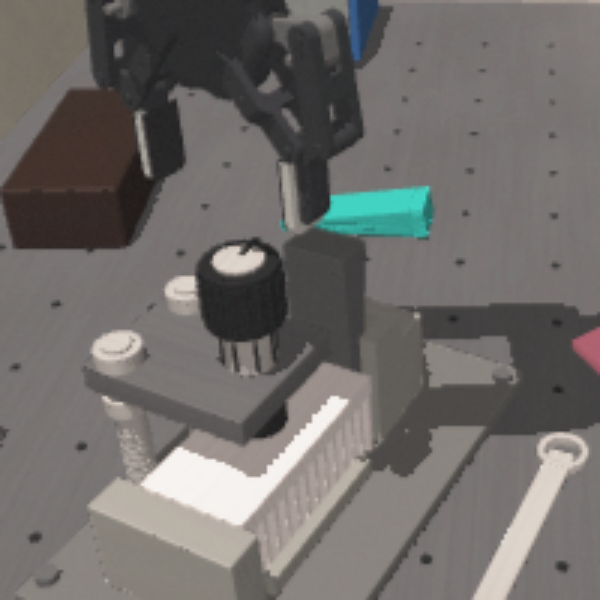

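View pics/e_wrist.png

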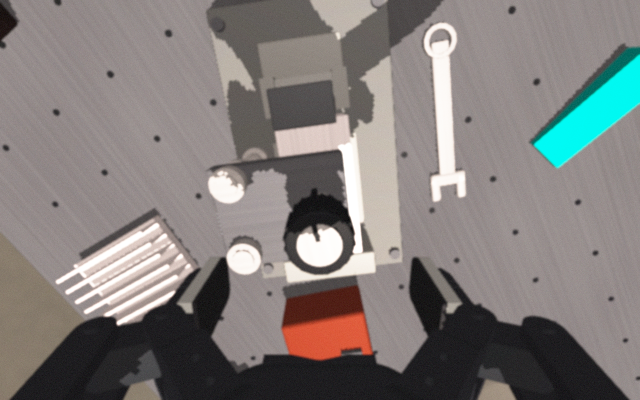

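The wedge is locked: the fingertips ended at z = 0.1448 against an expected lock height of about 0.144. The heat sink top now reaches Y ≈ 94.4 mm (wrist view), i.e. the stop. The jaws straddle the cap, which is at wrist (320,240). The wedge-height numbers from `d2` were spoiled by the gripper being in that region, so I ignore them. Now I grip and turn.

```bash
python3 - <<'E'
from rig import robot
from h import *
robot.line_to([*CAP[:2],.153],vel=.06)
robot.sleep(.15)
b=np.array(robot.get_contact_force()); print("f",b,robot.get_ee_pos())
robot.gripper_to(0.0,40)
robot.sleep(.2)
print("open",robot.get_opening()*85,robot.get_contact_force()-b,robot.get_torque(),robot.get_time_s())
q=np.array(robot.get_q()); t0=np.array(robot.get_torque())
for k in range(3):
    q[5]+=.3; robot.move_joints(q)
    print(round(robot.get_q()[5],3),(robot.get_contact_force()-b).round(1),(robot.get_torque()-t0).round(3),round(robot.get_opening()*85,1),round(robot.get_time_s(),2))
im=robot.get_image("side")
cv2.imwrite("pics/f_side.png",cv2.resize(im["pixels"][120:320,180:380,::-1],(600,600)))
E
```

```text
f [ 0.70340321 -0.56351064 -0.64480529] [0.58193444 0.12293213 0.15354394]
open 41.10403076668447 [-0.54427713  0.18491484  2.8538198 ] [-0.08761842  0.00314982  0.00609953] 21.0333
-2.176 [-3.2  1.   2.6] [ 0.289  0.492 -0.095] 41.4 21.43
-1.877 [-5.   2.6  3.6] [ 0.619  0.751 -0.139] 41.2 21.82
-1.578 [-5.8  5.5  4.3] [ 0.867  0.832 -0.059] 41.3 22.21
```

View pics/f_side.png

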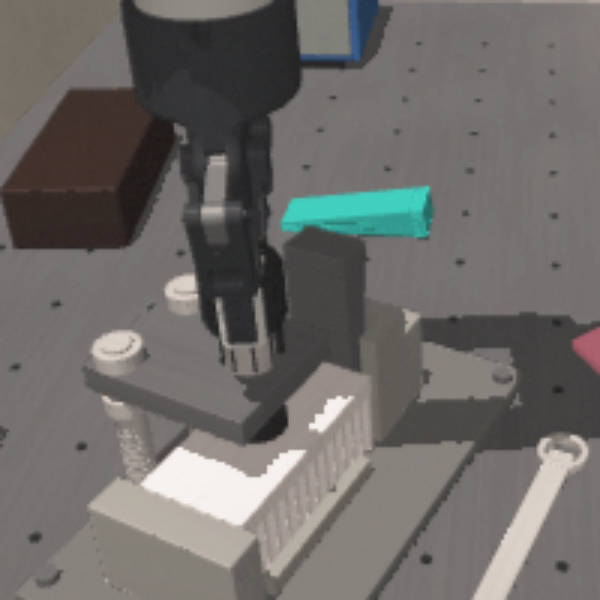

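The jaws hold the cap at an opening of 41 mm (42 mm expected), and the pad is coming down below the arm at (262,420). I keep turning.

```bash
python3 - <<'E'
from rig import robot
from h import *
q=np.array(robot.get_q())
while q[5]<1.75:
    q[5]+=.3; robot.move_joints(q)
    print(round(robot.get_q()[5],3),robot.get_contact_force().round(1),robot.get_torque().round(3),round(robot.get_opening()*85,1),round(robot.get_time_s(),2))
    if np.linalg.norm(robot.get_contact_force())>35: print("high");break
im=robot.get_image("side")
cv2.imwrite("pics/g_side.png",cv2.resize(im["pixels"][120:320,180:380,::-1],(600,600)))
E
```

```text
-1.285 [-2.3  4.8  1.7] [ 0.68   0.368 -0.038] 40.8 22.64
-0.983 [-0.9  5.9  1.5] [ 1.031  0.152 -0.097] 40.7 23.03
-0.683 [0.8 7.2 1.9] [ 1.272 -0.093 -0.046] 41.0 23.43
-0.383 [ 2.7  9.1 -0.8] [ 1.408e+00 -5.390e-01  1.000e-03] 41.0 23.82
-0.083 [ 5.4  8.5 -0.5] [ 1.606 -0.875 -0.033] 41.0 24.21
0.217 [ 7.5 10.1 -2.2] [ 1.634 -1.339 -0.02 ] 41.1 24.6
0.517 [10.5  9.9 -4.3] [ 1.575 -1.721 -0.031] 41.0 24.99
0.817 [13.1  8.7 -4.9] [ 1.379 -2.016 -0.056] 40.9 25.38
1.117 [14.4  7.1 -6. ] [ 1.191 -2.273 -0.077] 40.7 25.77
1.417 [15.7  5.7 -5.1] [ 1.019 -2.44  -0.078] 41.0 26.17
1.717 [14.9  4.8 -4.8] [ 0.705 -2.388  0.026] 41.2 26.56
2.017 [14.3  3.  -5.8] [ 0.429 -2.281 -0.09 ] 41.0 26.95
```

View pics/g_side.png

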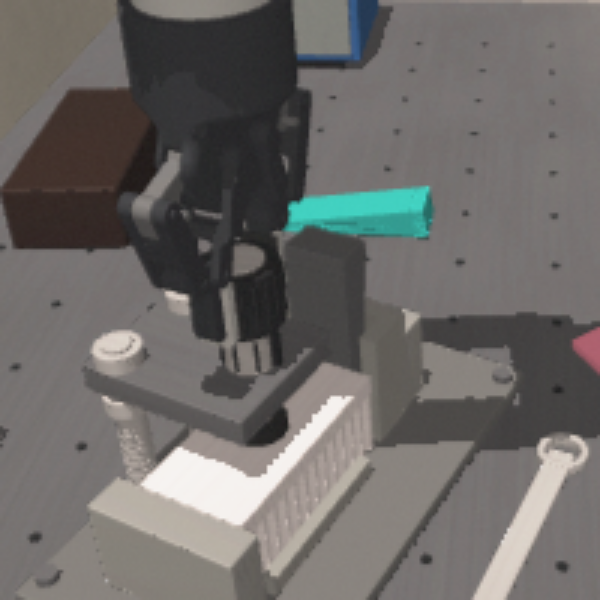

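```bash
python3 - <<'E'
from rig import robot
from h import *
import pickle
robot.gripper_to(1.0)
robot.line_to([*CAP[:2],.21],vel=.1)
robot.sleep(.2)
im=robot.get_image("side");w=robot.get_image("wrist")
pickle.dump({"side":im,"wrist":w},open("d3.pkl","wb"))
d0=pickle.load(open("d0.pkl","rb"))
f=lambda a:cv2.resize(a["pixels"][190:290,210:310,::-1],(400,400),interpolation=2)
cv2.imwrite("pics/h_cmp.png",np.hstack([f(d0["side"]),f(im)]))
cv2.imwrite("pics/h_wrist.png",w["pixels"][:,:,::-1])
print(robot.get_time_s(),robot.get_q().round(3),robot.get_contact_force())
E
```

```text
28.525 [1.450e-01 2.600e-01 1.235e+00 2.000e-03 1.648e+00 2.020e+00] [ 0.30965249 -0.31897979  0.17816137]
```

View pics/h_cmp.png

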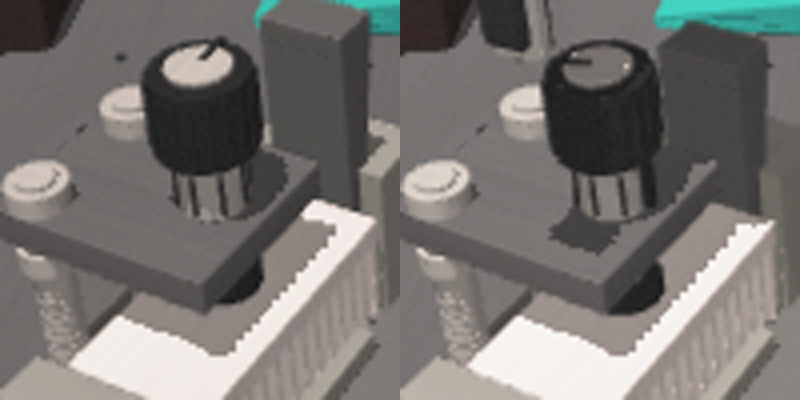

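View pics/h_wrist.png

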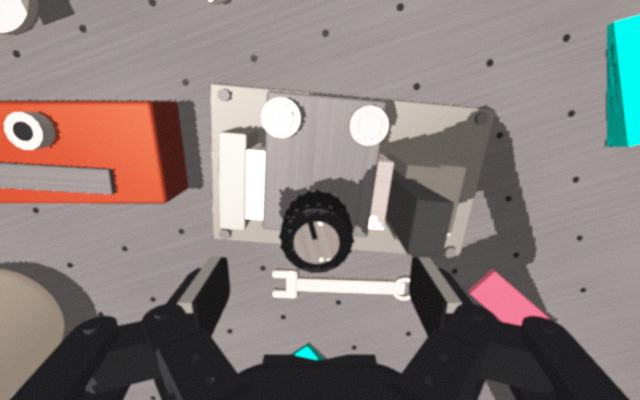

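The pad (side crop (640,290)) has come down onto the heat sink. The cap's mark has turned from the rear-right (215,48) to the left (575,62). I'll check the turned angle and the wedge and heat sink from these images.

```bash
python3 - <<'E'
import pickle
from h import *
C=np.array([.5704,.0952,0])
def mark(im,name):
    P=cloud(im); 
    r=np.hypot(P[...,0]-CAP[0],P[...,1]-CAP[1])
    g=im["pixels"].astype(int).sum(2)
    m=(im["depth"]>0)&(abs(P[...,2]-.178)<.006)&(r<.013)
    med=np.median(g[m]); k=m&(g<.6*med); v=P[k][:,:2].mean(0)-CAP[:2]
    print(name,k.sum(),"mark deg",np.rad2deg(np.arctan2(v[1],v[0])).round(1),np.linalg.norm(v).round(4))
d0=pickle.load(open("d0.pkl","rb"));d3=pickle.load(open("d3.pkl","rb"))
mark(d0["top"],"top0");mark(d0["side"],"side0");mark(d3["side"],"side3");mark(d3["wrist"],"wrist3")
for nm,d in(("0",d0),("3",d3)):
  for n in ("side","wrist"):
    im=d[n];P=cloud(im);L=P-C;X=L@fx;Y=L@fy;z=P[...,2];ok=im["depth"]>0
    m=ok&(abs(X)<.017)&(Y>-.07)&(Y<-.035)&(z>.135)&(z<.17)
    h=ok&(abs(X)<.028)&(abs(z-.068)<.004)&(Y<.0945)&(Y>-.05)
    s=ok&(abs(X)<.028)&(z<.092)&(z>.06)&(np.hypot(X,Y-.03)<.02)
    if m.sum(): print(nm,n,"wedge z",np.percentile(z[m],[50,80,95]).round(4),m.sum(),"hs Y",np.percentile(Y[h],[.5,99.5]).round(4) if h.sum() else None)
    if s.sum(): print("  pad-region z pct",np.percentile(z[s],[5,50,95]).round(4),s.sum())
E
```

```text
top0 12 mark deg -128.7 0.0082
side0 13 mark deg -97.9 0.004
side3 8 mark deg 4.6 0.0081
wrist3 163 mark deg -73.6 0.0053
0 side wedge z [0.1568 0.1597 0.1603] 353 hs Y [-0.0417  0.0935]
  pad-region z pct [0.068  0.0694 0.0822] 163
3 side wedge z [0.1458 0.1463 0.1466] 174 hs Y [-0.0415  0.0941]
  pad-region z pct [0.0681 0.0713 0.0774] 162
3 wrist wedge z [0.1441 0.1446 0.1452] 1546 hs Y [-0.0401  0.0944]
```

```bash
python3 - <<'E'
import pickle
from h import *
d=pickle.load(open("d3.pkl","rb"));w=d["wrist"]
a=ray_plane(w,317,243,.178);b=ray_plane(w,310,222,.178);print(a,np.rad2deg(np.arctan2(*(b-a)[1::-1])))
d=pickle.load(open("d0.pkl","rb"))["top"]
a=ray_plane(d,170+287/4,85+200/3.5,.178);b=ray_plane(d,170+325/4,85+206/3.5,.178);print(a,np.rad2deg(np.arctan2(*(b-a)[1::-1])))
from rig import robot
robot.line_to([*CAP[:2],.29],vel=.15); robot.sleep(.3)
im=robot.get_image("side"); cv2.imwrite("pics/i_side.png",cv2.resize(im["pixels"][180:330,190:380,::-1],(760,600),interpolation=2))
print(robot.get_time_s(),robot.get_contact_force())
E
```

```text
[0.58256394 0.12405943 0.178     ] -0.6061856523125739
[0.58131385 0.12193052 0.178     ] -101.74130309861182
29.5583 [0.3738293  0.77934721 0.43677279]
```

View pics/i_side.png

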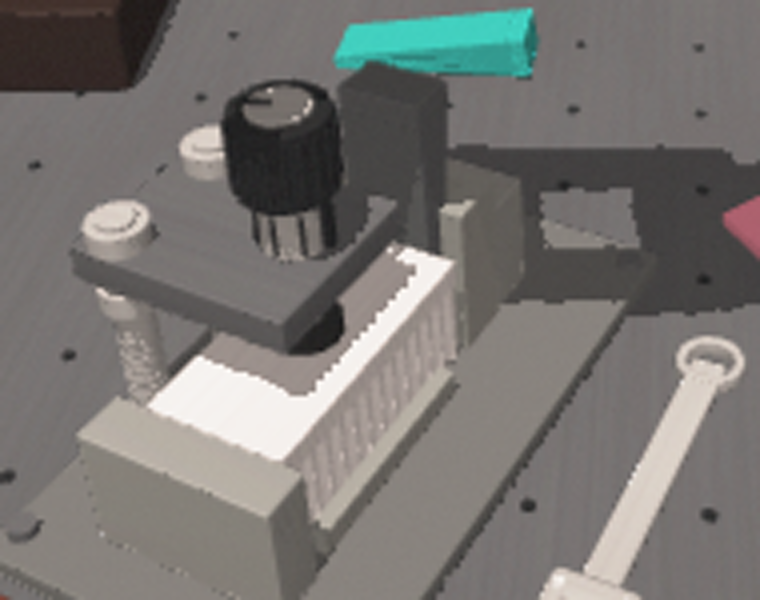

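The side view shows the wedge down at (393,90), the heat sink against the stop at (290,460), the pad down at (318,330), and the gripper clear. The mark went from -101.7° to -0.6°, which is 259° clockwise against a commanded 257°, so the cap did not slip in the jaws.

```bash
python3 -c "
from rig import robot
robot.finish_job(); print(robot.get_time_s())"
```

```text
the job is handed in; nothing more can be done
the job is handed in; nothing more can be done
```

The job is handed in at about 30 s of the 67 s allowed. My last checks indicate that both steps are met, but the system gives no verdict.

**Wedge:** I pressed the steel wedge down with the closed fingertips up to 24 N, then let go.
- Its top dropped from about 0.158 m to 0.144–0.146 m, against a lock height of about 0.144 m, and it stayed there afterwards.
- The heat sink's end now shows at about 94 mm in the fixture's y, against the stop face at 95 mm. That agrees within camera accuracy, but I could not measure the force on the stop directly.

**Cap:** I gripped the cap and turned it 4.49 rad clockwise in a single grip.
- The mark on the cap moved about 259°, against 257° commanded, so the cap did not slip in the jaws.
- The thimble can use at most about 2.4 rad of that, so the clutch slipped about 2 rad or more.
- The pad looks seated on the heat sink in the side view. I did not measure its force.

**At hand-in:** The gripper was raised clear, and its contact force read about zero (within 1 N). The bystanders in the last view looked unmoved.

**Checks that failed or disagreed:**
- One wedge-height reading was spoiled because the gripper was in the measured region.
- Two automatic readings of the cap mark (top view before turning, wrist view after) disagreed with the rest. Readings taken by hand in the same images gave the 259° figure.
- Side force on the gripper rose to about 17 N while turning, probably from slight off-centring on the cap. It returned to zero on release.
- The wrist torque reading was too noisy to show the clutch click itself.

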